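# Set both balls at the start of the ball track

### The job

Get the twin ball track ready for a run: with a fingertip, roll the steel ball and the wooden ball up their sloping gutters until each has gone over the sprung catch near the top and stays there, held between the catch and the head stop. Only push them: do not take a ball between the fingers, lift it out of its gutter or flick it, and leave the rest of the bench as it is.

Things in the scene. Friction and masses are not known exactly. Their poses are not given: they have to be found in the camera images.
- gutters: twin ball track, fixed: two straight V gutters of aluminium angle (90 deg, lips 18 mm above the V bottom, 37 mm apart), 319 mm long, sloping 0.122 rad up to a head end on a lab jack. Origin midway between the gutters, mid-length, level with the V bottoms; x uphill along the slope, y across, z square to the slope. Centre lines at y = -45 and +45 mm. Black light barriers between them are lower than the lips
- foot_stop (a point): middle of the upper edge of the black rubber foot stop that crosses both gutters at their low end (face at x = -161 mm of the track). It is low, its top only 16 mm above the V bottoms, so a fingertip can come in over it behind a ball. A ball let go below its catch rolls back to it
- head_stop (a point): middle of the upper edge of the steel head stop that crosses both gutters at their high end: face at x = +150 mm of the track, top 36 mm above the V bottoms. Behind it (x = +194 to +216 mm) each catch has a small black release key, which lets the ball go if pressed down
- roller_a (a point): top of the sprung catch of the gutter at y = -45 mm: a steel roller 6 mm across and 10 mm wide standing 13 mm up through the V bottom at x = +114 mm of the track. A light push of a few N takes a ball over it; it springs up behind, and the ball then rests between it and the head stop, its centre at x = +127 to +130 mm
- roller_b (a point): top of the sprung catch of the gutter at y = +45 mm, the same as the other
- steel_ball: polished solid steel ball, 40 mm across, about 260 g, lying in one of the gutters (either one), at the start at its foot against the foot stop (centre at x = -145 mm of the track). Origin at its centre, 28 mm above the V bottom (10 mm above the lips); its axes turn as it rolls
- wood_ball: wooden ball, 40 mm across, about 28 g, lying in the other gutter in the same way. Origin at its centre; its axes turn as it rolls
- level: bystander: small aluminium spirit level, a 100 x 18 x 28 mm bar lying beside the track; origin under its centre
- vial: bystander: capped sample vial, 28 mm across, 58 mm high, upright beside the track; origin under its centre
- weight: bystander: brass 200 g weight with a neck and knob, 34 mm across, 45 mm high, beside the track; origin under its centre
- caliper: bystander: digital caliper lying flat beside the track, 150 x 45 mm, 8 mm thick; origin under the middle of its beam
- beaker: bystander: glass beaker, 70 mm across, 95 mm high; origin under its centre
- wash_bottle: bystander: white wash bottle, 66 mm across, 190 mm high with its bent spout; origin under its centre
- cork_ring: bystander: cork flask ring, 110 mm across, 30 mm high; origin under its centre
- goggles: bystander: safety glasses standing on lens edges and temples, 140 mm wide, 113 mm deep, 45 mm high; origin under the nose bridge
Things that resemble listed ones, but are neither listed nor needed, are in the scene too. Leave any orange or pink look-alike of the wood_ball alone. Leave any pink look-alike of the steel_ball alone.

How it is judged:
At the end, for the whole second after the job is handed in: Each ball rests in its gutter between catch and head stop: its centre at x = 122 to 134 mm of the track, within 6 mm of the gutter's centre line, 24 to 33 mm above the V bottom, slower than 20 mm/s (x of steel_ball in the frame of gutters between 0.122 and 0.134 m and (y of steel_ball in the frame of gutters between -0.051 and -0.039 m or y of steel_ball in the frame of gutters between 0.039 and 0.051 m) and z of steel_ball in the frame of gutters between 0.024 and 0.033 m and linear speed of each of steel_ball, wood_ball below 0.02 m/s and x of wood_ball in the frame of gutters between 0.122 and 0.134 m and (y of wood_ball in the frame of gutters between -0.051 and -0.039 m or y of wood_ball in the frame of gutters between 0.039 and 0.051 m) and z of wood_ball in the frame of gutters between 0.024 and 0.033 m); the robot touches nothing.
It fails at once if a ball is lifted off its gutter (its centre more than 14 mm above where it rolls) or leaves its gutter ((z of steel_ball in the frame of gutters above 0.04228 m or z of steel_ball in the frame of gutters below 0.015 m or not (y of steel_ball in the frame of gutters between -0.065 and -0.025 m or y of steel_ball in the frame of gutters between 0.025 and 0.065 m)) or (z of wood_ball in the frame of gutters above 0.04228 m or z of wood_ball in the frame of gutters below 0.015 m or not (y of wood_ball in the frame of gutters between -0.065 and -0.025 m or y of wood_ball in the frame of gutters between 0.025 and 0.065 m))).
It fails at once if a ball is taken between the fingers (distance between the grasp point and steel_ball below 0.024 m or distance between the grasp point and wood_ball below 0.024 m).
It fails at once if a ball is flicked or thrown (faster than 0.8 m/s) (linear speed of any of steel_ball, wood_ball above 0.8 m/s).
It fails at once if something else on the bench is shifted by more than 20 mm or knocked over (distance of any of level, vial, weight, caliper, beaker, wash_bottle, cork_ring, goggles from where it was at the start of the episode above 0.02 m or angle between any of level, vial, weight, caliper, beaker, wash_bottle, cork_ring, goggles's own z axis and vertical above 0.5 rad).
It also fails if it takes over 67 s, if anything falls off the work surface, if the arm or the gripper's body presses on something with over 40 N, if the wrist force passes 120 N, or if a joint passes its speed limit or range.

### The arm

A 6-joint arm with a two-finger parallel gripper is mounted at the origin on the work surface. World frame = base frame: x ahead of the robot, y to its left, z up, the work surface at z = 0. Lengths are in m, angles in rad, forces in N, time in s.
With the tool pointing down it reaches from about 0.35 to 0.775 m from the base axis. Payload 7.3 kg.
Tool frame: the origin (TCP) lies at the very end of the fingers, on their centre line; the grasp point (between the pads) lies 19 mm behind it (pinch_z is the distance from the TCP to the grasp point, in m); z points along the fingers, y is the line along which they close (so a half turn about z gives the same grasp; the last joint's range is limited). The gripper opens to 92 mm and grips with 3 to 60 N. Pads are 19 mm wide; open, the fingers measure 130 mm over their backs; the gripper's body (75 mm by 190 mm) begins 47 mm behind the grasp point.
Start: joints at [-1.251, 0.342, 1.524, -0, 1.275, -0.146], TCP at [0.236, -0.469, 0.227] pointing down, gripper open.
Joint ranges: [-2.53, 2.53], [-0.77, 2.02], [0.04, 2.7], [-1, 4.14], [0.28, 2.66], [-3.11, 3.11]. Speed limits (rad/s): [2.57, 2.57, 3.14, 3.14, 3.14, 3.14].

### API

Orientations are given as [roll, pitch, yaw] about the fixed x, y, z axes, in that order (R = Rz(yaw) Ry(pitch) Rx(roll)).
In Python, from cell import * gives the robot as it stands.
- The arm moves only by the tool arm_command, never from a script. Its arguments are lists of equal length, an entry for each row: "fingers": the gripper command: -1 is fully open, 1 is shut, values between are in proportion; "travel": the shift along the tool's x, y, z in m, a list of three; "dr": the turn, a rotation vector about the tool's x, y, z in degrees, a list of three. In form: {"fingers": [fingers, ...], "travel": [[x, y, z], ...], "dr": [[wx, wy, wz], ...]}. A call has 1 to 8 rows; each row is the pose to reach, as a shift and turn from the pose commanded when the call began, along the tool's axes at that moment; what a row does not reach only later rows make up. A row lasts 1/12 s, in which the tool goes at most 41.7 mm and 7.16 degrees, less where a joint would pass 70% of its speed; a pose out of reach is approached as far as the arm can. A call with a gripper value outside its range is refused whole. The fingers move at their own pace and stop on an object; "squeeze" is the grip in N (left out, the last holds). Time passes only in rows, so rows that repeat a pose let the fingers close. It gives the time, the measured TCP pose, the force, the opening and the grip force at its end, in the units of the state.
- observe(): the state, without advancing time (a new reading comes with each control period).
- read_camera(name): name is "scene" or "side" or "wrist"; returns a dict with "color" (400x640x3 uint8, blue, green, red), "z_map" (400x640 float32, m along the optical axis (not along the pixel's ray), 0 where there is no reading), "fx", "fy", "cx", "cy" (pixels), "k1" (the pictures are not rectified: a ray, as slopes to the right and down, at radius r is drawn at 1 + k1 r^2 times it, then the intrinsics apply), "R" (3x3) and "t" (3): a world point X has camera coordinates R X + t. Camera axes: x right, y down, z forward; pixel columns grow to the right and rows downward; lengths in m; the calibration is good to about 2 mm. A picture is of the moment at which its call begins.
- hand_in(): hands the job in; it is judged then, once.
The state is a dict: "time": time; "qpos": joint angles; "qvel": joint speeds; "joint_efforts": joint torques, N m; "tool_pos": TCP position; "tool_rot": TCP orientation; "contact_force": force on the tool from outside, world axes, zero at the start; "torque": the same for the moment, N m; "opening": finger opening in m; "grip_force": force on a finger pad.
Only numpy, scipy, OpenCV 4.12 (cv2) and the standard library are available. Lean on these libraries where they do the work, as an engineer would, in place of code of your own. Each camera call takes 0.05 s, during which the arm holds its last target. There are 200 camera calls.

## Working session

There is one attempt and no reset: what is moved stays moved. The work goes in short steps, Python scripts to look and compute and a tool call to move; the robot and the scene stay as the last step left them, time stands still between calls to the robot, and variables do not carry over. Pictures are saved under pics/ and viewed, at most 10 in all, crops included, and the job is handed in when it is done.

Besides the shell and the picture viewer there is one more tool, called as name(argument=value, ...) on one line, values as JSON. arm_command: Moves the arm, as the interface text tells. Its arguments: {"type":"object","properties":{"fingers":{"type":"array","items":{"type":"number"}},"travel":{"type":"array","items":{"type":"array","items":{"type":"number"}}},"dr":{"type":"array","items":{"type":"array","items":{"type":"number"}}},"squeeze":{"type":"number"}},"required":["fingers","travel","dr"]}

```bash
mkdir -p pics
cat > h.py <<'E'
from cell import *
import numpy as np, cv2
def grab(n):
    c=read_camera(n); np.savez(f'{n}.npz',**{k:np.asarray(v) for k,v in c.items()}); cv2.imwrite(f'pics/{n}_{int(observe()["time"]*100)}.png',c['color']); return c
def ld(n): return dict(np.load(f'{n}.npz'))
def ray(c,u,v):
    p=np.array([(u-c['cx'])/c['fx'],(v-c['cy'])/c['fy']]);q=p.copy()
    for _ in range(20): q=p/(1+c['k1']*(q@q))
    return np.array([q[0],q[1],1.])
def world(c,u,v,z=None):
    if z is None: z=c['z_map'][int(v),int(u)]
    return c['R'].T@(ray(c,u,v)*z-c['t'])
def proj(c,X):
    x=c['R']@X+c['t'];q=x[:2]/x[2];q=q*(1+c['k1']*(q@q))
    return np.array([q[0]*c['fx']+c['cx'],q[1]*c['fy']+c['cy']])
E
python3 - <<'E'
from h import *
for n in ['scene','side']:
    c=grab(n); print(n,c['fx'],c['R'].round(2).tolist(),(-c['R'].T@c['t']).round(3))
print(observe())
E
ls pics
```

```text
scene 444.90428395149723 [[-0.35, 0.94, -0.01], [0.67, 0.24, -0.7], [-0.65, -0.25, -0.72]] [1.326 0.299 0.999]
side 377.8395669722784 [[-0.68, -0.73, -0.01], [-0.56, 0.53, -0.64], [0.48, -0.43, -0.77]] [-0.047  0.508  1.037]
{'time': 0.1, 'qpos': array([-1.25098634e+00,  3.42648557e-01,  1.52491769e+00, -1.52253428e-05,
        1.27537777e+00, -1.45976103e-01]), 'qvel': array([-0.0007636 , -0.00112459, -0.00112453,  0.00196628,  0.00156539,
        0.00104229]), 'joint_efforts': array([ 2.23964758e-03, -4.32001412e+01, -2.44694513e+01,  7.19201867e-02,
        5.26349153e-02, -3.09367022e-05]), 'tool_pos': array([ 0.23570477, -0.46871661,  0.22611811]), 'tool_rot': array([-3.14025354e+00, -1.82163063e-04,  4.65790414e-01]), 'contact_force': array([ 0.19491794, -0.4187558 , -0.20572305]), 'torque': array([-0.00384812,  0.05909615, -0.03898626]), 'grip_force': 0.0, 'opening': 0.09182052262836864}
scene_5.png
side_10.png
```

View pics/scene_5.png

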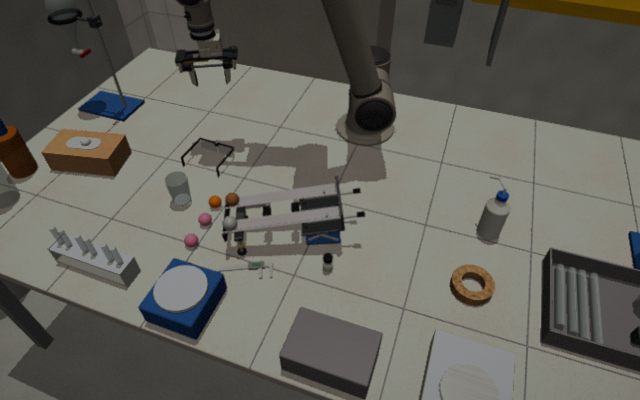

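View pics/side_10.png

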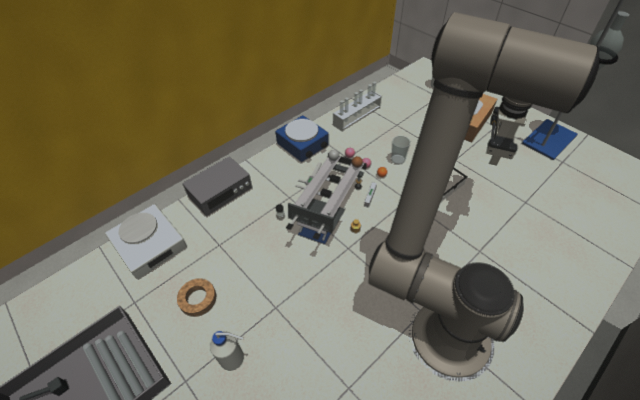

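The scene view shows the track running from its foot (about 230,215; brown ball at 231,199, steel at 230,224) to its head stop (340,205). In the side view the head stop is at (313,215). Next, an enlarged crop.

Run:
```python
from h import *
a=ld('scene')['color'][165:285,180:380]; b=ld('side')['color'][140:245,265:405]
cv2.imwrite('pics/z1.png',np.clip(1.5*cv2.resize(a,None,fx=4,fy=4,interpolation=2).astype(float),0,255))
c=ld('scene');s=ld('side')
for n,cc,u,v in [('woodsc',c,231,199),('steel',c,230,224),('hs',c,340,182),('hs2',c,342,228),('orange',c,214,201)]:
    print(n,world(cc,u,v).round(3))
```

```text
woodsc [ 0.601 -0.223  0.122]
steel [ 0.68  -0.185  0.117]
hs [ 0.308  0.003 -0.001]
hs2 [0.571 0.091 0.091]
orange [ 0.554 -0.319  0.035][ WARN:0@0.032] global loadsave.cpp:1063 imwrite_ Unsupported depth image for selected encoder is fallbacked to CV_8U.
```

View pics/z1.png

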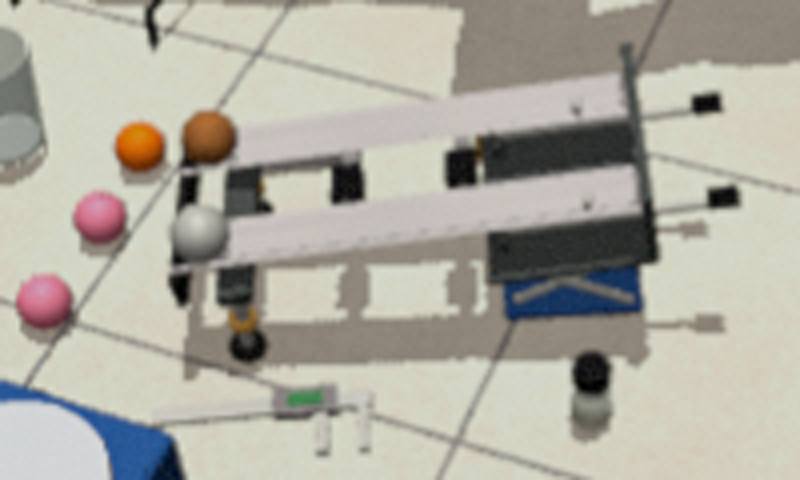

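The enlarged view shows wood in the far (robot-side) gutter, steel in the near one. The rollers are at scene pixels (324,192) and (327,216), and the head stop runs (337,177)–(342,229). Fitting the track pose.

```bash
cat >> h.py <<'E'
from scipy.optimize import least_squares
from scipy.spatial.transform import Rotation as Ro
def T(p): return Ro.from_euler('ZY',[p[3],-0.122]).as_matrix()
def tw(p,X): return T(p)@np.asarray(X,float)+p[:3]
def tk(p,X): return T(p).T@(np.asarray(X,float)-p[:3])
E
python3 - <<'E'
from h import *
c=ld('scene')
f=lambda u,v:np.array([180+u/4-.4,165+v/4-.4])
obs=[([-.145,.045,.028],f(209,137)),([-.145,-.045,.028],f(201,234)),([.114,.045,.013],f(576,105)),([.114,-.045,.013],f(588,200)),
 ([.205,.045,.018],f(707,102)),([.205,-.045,.018],f(723,197))]
def sph(u,v):  # centre from depth
    z=np.median(c['z_map'][int(v)-1:int(v)+2,int(u)-1:int(u)+2]); r=ray(c,u,v); r0=world(c,u,v,z); d=c['R'].T@r; return r0+.02*d/np.linalg.norm(d)
S=[sph(*obs[i][1]) for i in (0,1)]; print(np.round(S,4))
def res(p):
    r=[]
    for i,(X,uv) in enumerate(obs): r+=list((proj(c,tw(p,X))-uv)*(1 if i<4 else .2))
    for i in (0,1): r+=list((tw(p,obs[i][0])-S[i])/.003)
    return r
s=least_squares(res,[.57,-.06,.11,2.0]);p=s.x
print(p.round(4),s.fun.round(2)); np.save('p.npy',p)
for y in (.045,-.045): print(y,'start TCP',tw(p,[-.2,y,.024]).round(4),'ball',tw(p,[-.145,y,.028]).round(4))
E
```

```text
[[ 0.588  -0.2291  0.1083]
 [ 0.669  -0.1931  0.1057]]
[ 0.5704 -0.0756  0.0968  1.9771] [ 0.31  0.21 -0.26 -0.06  0.34  0.11 -0.39  0.02 -0.05 -0.92 -0.05 -0.96
 -0.24  0.13 -0.47  0.31 -0.03  0.4 ]
0.045 start TCP [ 0.6087 -0.2784  0.0962] ball [ 0.5873 -0.2287  0.1069]
-0.045 start TCP [ 0.6913 -0.2429  0.0962] ball [ 0.67   -0.1932  0.1069]
```

```bash
cat >> h.py <<'E'
def to(X,yaw=None):
    o=observe();R=Ro.from_euler('xyz',o['tool_rot']).as_matrix()
    p=np.load('p.npy')
    print('t',round(o['time'],2),'track',tk(p,o['tool_pos']).round(4),'F',o['contact_force'].round(1),'op',round(o['opening'],3))
    for x in X: print(x,(R.T@(tw(p,x)-o['tool_pos'])).round(4))
    print('uphill tool axes',(R.T@T(p)[:,0]).round(4),'yaw err deg',np.degrees(p[3]-np.pi/2-o['tool_rot'][2]).round(2))
E
python3 - <<'E'
from h import *
to([[-.21,.045,.1],[-.21,.045,.024]])
E
```

```text
t 0.1 track [-0.2114  0.4628  0.1563] F [ 0.2 -0.4 -0.2] op 0.092
[-0.21, 0.045, 0.1] [0.4175 0.0167 0.0557]
[-0.21, 0.045, 0.024] [0.4181 0.0076 0.1312]
uphill tool axes [ 0.059  -0.991  -0.1204] yaw err deg -3.41
```

arm_command(fingers=[1,1,1,1,1,1,1,1], travel=[[0.04,0,0],[0.08,0,0],[0.12,0,0],[0.16,0.005,0],[0.2,0.01,0],[0.24,0.015,0],[0.28,0.017,0],[0.32,0.017,0]], dr=[[0,0,1],[0,0,2],[0,0,3.4],[0,0,3.4],[0,0,3.4],[0,0,3.4],[0,0,3.4],[0,0,3.4]])

```text
time: 0.77
tool_pos: [0.531, -0.3395, 0.2261]
tool_rot: [-3.141, 0.0, 0.406]
contact_force: [-0.0, -1.0, 0.8]
opening: 0.0432
grip_force: 0.0
```

Run:
```python
from h import *
to([[-.21,.045,.1],[-.21,.045,.024]])
```

```text
t 0.77 track [-0.2094  0.1405  0.156 ] F [-0.  -1.   0.8] op 0.043
[-0.21, 0.045, 0.1] [ 0.0955 -0.0062  0.0556]
[-0.21, 0.045, 0.024] [ 0.0956 -0.0154  0.1311]
uphill tool axes [-1.000e-04 -9.926e-01 -1.211e-01] yaw err deg -0.0
```

arm_command(fingers=[1,1,1,1,1,1,1,1], travel=[[0.04,0,0.01],[0.07,-0.003,0.03],[0.095,-0.006,0.055],[0.095,-0.006,0.055],[0.095,-0.006,0.055],[0.095,-0.006,0.055],[0.095,-0.006,0.055],[0.095,-0.006,0.055]], dr=[[0,0,0],[0,0,0],[0,0,0],[0,0,0],[0,0,0],[0,0,0],[0,0,0],[0,0,0]])

```text
time: 1.43
tool_pos: [0.6138, -0.2988, 0.1735]
tool_rot: [3.139, -0.001, 0.405]
contact_force: [-0.4, -0.6, -0.0]
opening: 0.0008
grip_force: 0.0
```

Run:
```python
from h import *
to([[-.21,.045,.1],[-.21,.045,.024]])
c=grab('wrist'); p=np.load('p.npy')
im=c['color'].copy()
for X in ([-.145,.045,.028],[-.145,-.045,.028],[.114,.045,.013],[.114,-.045,.013],[.15,0,.036],[-.161,0,.016]):
    uv=proj(c,tw(p,X));print(X,uv.round(0)); cv2.drawMarker(im,tuple(int(a) for a in uv),(0,255,0),0,14,1)
cv2.imwrite('pics/w1.png',im)
```

```text
t 1.43 track [-0.2112  0.0483  0.1032] F [-0.4 -0.6 -0. ] op 0.001
[-0.21, 0.045, 0.1] [ 0.0033 -0.0016  0.003 ]
[-0.21, 0.045, 0.024] [ 0.0032 -0.0111  0.0785]
uphill tool axes [-0.0013 -0.9923 -0.124 ] yaw err deg 0.09
[-0.145, 0.045, 0.028] [224. 209.]
[-0.145, -0.045, 0.028] [212.  86.]
[0.114, 0.045, 0.013] [-153.  218.]
[0.114, -0.045, 0.013] [-225.   81.]
[0.15, 0, 0.036] [-330.  161.]
[-0.161, 0, 0.016] [242. 149.]
```

View pics/w1.png

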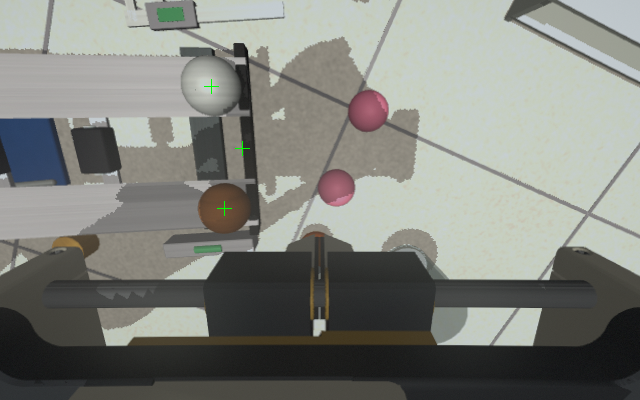

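The markers land on both balls (224,209 and 212,86) and on the foot stop, so the track fit is good. Descending behind the wood ball.

arm_command(fingers=[1,1,1,1,1,1,1], travel=[[0.001,-0.003,0.02],[0.001,-0.006,0.04],[0.001,-0.009,0.06],[0.001,-0.009,0.074],[0.001,-0.009,0.074],[0.001,-0.009,0.074],[0.001,-0.009,0.074]], dr=[[0,0,0],[0,0,0],[0,0,0],[0,0,0],[0,0,0],[0,0,0],[0,0,0]])

```text
time: 2.07
tool_pos: [0.6122, -0.2897, 0.0996]
tool_rot: [3.139, -0.002, 0.406]
contact_force: [-0.2, 0.0, 0.2]
opening: 0.0001
grip_force: 0.0
```

Run:
```python
from h import *
to([[-.21,.045,.024],[0.06,.045,.024],[.088,.045,.024]])
```

```text
t 2.07 track [-0.2113  0.0462  0.0287] F [-0.2  0.   0.2] op 0.0
[-0.21, 0.045, 0.024] [ 0.0012 -0.0018  0.0045]
[0.06, 0.045, 0.024] [ 0.0011 -0.2698 -0.029 ]
[0.088, 0.045, 0.024] [ 0.0011 -0.2975 -0.0324]
uphill tool axes [-3.000e-04 -9.923e-01 -1.241e-01] yaw err deg 0.03
```

arm_command(fingers=[1,1,1,1,1,1,1,1], travel=[[0.001,-0.002,0.004],[0.001,-0.008,0.003],[0.001,-0.016,0.002],[0.001,-0.024,0.001],[0.001,-0.031,0.0],[0.001,-0.038,-0.001],[0.001,-0.045,-0.002],[0.001,-0.052,-0.003]], dr=[[0,0,0],[0,0,0],[0,0,0],[0,0,0],[0,0,0],[0,0,0],[0,0,0],[0,0,0]])

```text
time: 2.73
tool_pos: [0.5918, -0.2399, 0.1011]
tool_rot: [3.141, -0.0, 0.407]
contact_force: [0.3, -0.4, 0.2]
opening: 0.0007
grip_force: 0.1
```

```bash
cat >> h.py <<'E'
def ball(y,lo=-.16,hi=.15):
    "ball x in track from depth of scene camera: points well above lips"
    c=grab('scene');p=np.load('p.npy');best=None
    im=c['color'].copy()
    for x in np.arange(-.145,.14,.01):
        pass
    v,u=np.mgrid[170:250:1,215:350:1]; P=np.array([world(c,a,b) for a,b in zip(u.ravel(),v.ravel())]); Q=(P-p[:3])@T(p)
    m=(abs(Q[:,1]-y)<.02)&(Q[:,2]>.03)&(Q[:,2]<.054)&(Q[:,0]<.145)
    print('ball pts',m.sum(),'x range',Q[m,0].min().round(4),np.median(Q[m,0]).round(4),Q[m,0].max().round(4)) if m.any() else print('none')
E
python3 - <<'E'
from h import *
to([[.06,.045,.024]]); ball(.045)
E
```

```text
t 2.73 track [-0.1577  0.0453  0.0237] F [ 0.3 -0.4  0.2] op 0.001
[0.06, 0.045, 0.024] [ 0.0004 -0.216  -0.0269]
uphill tool axes [ 4.000e-04 -9.925e-01 -1.221e-01] yaw err deg -0.02
ball pts 199 x range -0.1712 -0.1263 -0.1011
```

arm_command(fingers=[1,1,1,1,1,1,1,1], travel=[[0,-0.01,-0.001],[0,-0.02,-0.002],[0,-0.032,-0.004],[0,-0.044,-0.005],[0,-0.056,-0.007],[0,-0.068,-0.008],[0,-0.08,-0.01],[0,-0.092,-0.011]], dr=[[0,0,0],[0,0,0],[0,0,0],[0,0,0],[0,0,0],[0,0,0],[0,0,0],[0,0,0]])

```text
time: 3.45
tool_pos: [0.5552, -0.1549, 0.1121]
tool_rot: [3.141, -0.0, 0.407]
contact_force: [0.7, 0.0, 0.9]
opening: 0.0004
grip_force: 0.1
```

arm_command(fingers=[1,1,1,1,1,1,1,1], travel=[[0,-0.012,-0.001],[0,-0.024,-0.003],[0,-0.036,-0.004],[0,-0.048,-0.006],[0,-0.06,-0.007],[0,-0.07,-0.009],[0,-0.08,-0.01],[0,-0.088,-0.011]], dr=[[0,0,0],[0,0,0],[0,0,0],[0,0,0],[0,0,0],[0,0,0],[0,0,0],[0,0,0]])

```text
time: 4.12
tool_pos: [0.5204, -0.0743, 0.1229]
tool_rot: [3.141, -0.0, 0.407]
contact_force: [0.4, 0.2, 0.1]
opening: 0.0006
grip_force: 0.1
```

Run:
```python
from h import *
to([[.06,.045,.024],[.088,.045,.024]]); ball(.045)
```

```text
t 4.12 track [0.024  0.0454 0.0234] F [0.4 0.2 0.1] op 0.001
[0.06, 0.045, 0.024] [ 0.0004 -0.0357 -0.005 ]
[0.088, 0.045, 0.024] [ 0.0004 -0.0635 -0.0084]
uphill tool axes [ 4.000e-04 -9.926e-01 -1.218e-01] yaw err deg -0.03
ball pts 197 x range 0.0111 0.0542 0.0804
```

arm_command(fingers=[1,1,1,1,1,1,1,1], travel=[[0,-0.01,-0.001],[0,-0.02,-0.002],[0,-0.03,-0.004],[0,-0.036,-0.005],[0,-0.042,-0.006],[0,-0.047,-0.007],[0,-0.052,-0.007],[0,-0.056,-0.008]], dr=[[0,0,0],[0,0,0],[0,0,0],[0,0,0],[0,0,0],[0,0,0],[0,0,0],[0,0,0]])

```text
time: 4.83
tool_pos: [0.4983, -0.0234, 0.1306]
tool_rot: [-3.141, 0.0, 0.406]
contact_force: [-0.3, -0.3, -1.6]
opening: 0.0005
grip_force: 0.0
```

Run:
```python
from h import *
to([[.088,.045,.024]]); ball(.045)
```

```text
t 4.83 track [0.08   0.0456 0.0243] F [-0.3 -0.3 -1.6] op 0.001
[0.088, 0.045, 0.024] [ 0.0006 -0.008  -0.0007]
uphill tool axes [ 1.000e-04 -9.926e-01 -1.215e-01] yaw err deg -0.01
ball pts 208 x range 0.0668 0.1113 0.1371
```

arm_command(fingers=[1,1,1,1,1,1], travel=[[0,-0.003,0],[0,-0.006,-0.001],[0,-0.008,-0.001],[0,-0.009,-0.001],[0,-0.009,-0.001],[0,-0.009,-0.001]], dr=[[0,0,0],[0,0,0],[0,0,0],[0,0,0],[0,0,0],[0,0,0]])

```text
time: 5.38
tool_pos: [0.4952, -0.0156, 0.1317]
tool_rot: [3.141, -0.0, 0.406]
contact_force: [0.6, -0.6, 0.6]
opening: 0.0001
grip_force: 0.0
```

Run:
```python
from h import *
to([[.088,.045,.024]]); ball(.045)
```

```text
t 5.38 track [0.0884 0.0454 0.0244] F [ 0.6 -0.6  0.6] op 0.0
[0.088, 0.045, 0.024] [0.0004 0.0004 0.0004]
uphill tool axes [ 2.000e-04 -9.926e-01 -1.218e-01] yaw err deg -0.01
ball pts 196 x range 0.0751 0.1197 0.145
```

arm_command(fingers=[1,1,1,1,1,1,1], travel=[[0,0.004,0],[0,0.01,0.001],[0,0.018,0.0],[0,0.025,-0.01],[0,0.025,-0.03],[0,0.025,-0.05],[0,0.025,-0.05]], dr=[[0,0,0],[0,0,0],[0,0,0],[0,0,0],[0,0,0],[0,0,0],[0,0,0]])

```text
time: 6.02
tool_pos: [0.5073, -0.04, 0.1853]
tool_rot: [3.137, -0.005, 0.406]
contact_force: [1.2, -0.0, 0.3]
opening: 0.0006
grip_force: 0.0
```

Run:
```python
from h import *
to([[-.1,-.0,.08],[-.21,-.045,.08],[-.21,-.045,.024]]); ball(.045)
c=ld('scene'); cv2.imwrite('pics/z2.png',cv2.resize(c['color'][165:285,180:380],None,fx=4,fy=4,interpolation=2))
```

```text
t 6.02 track [0.068  0.0438 0.0808] F [ 1.2 -0.   0.3] op 0.001
[-0.1, -0.0, 0.08] [0.0438 0.1666 0.0222]
[-0.21, -0.045, 0.08] [0.0888 0.2757 0.0363]
[-0.21, -0.045, 0.024] [0.0885 0.2686 0.0918]
uphill tool axes [ 0.     -0.9921 -0.1258] yaw err deg 0.04
ball pts 124 x range 0.1106 0.1289 0.145
```

View pics/z2.png

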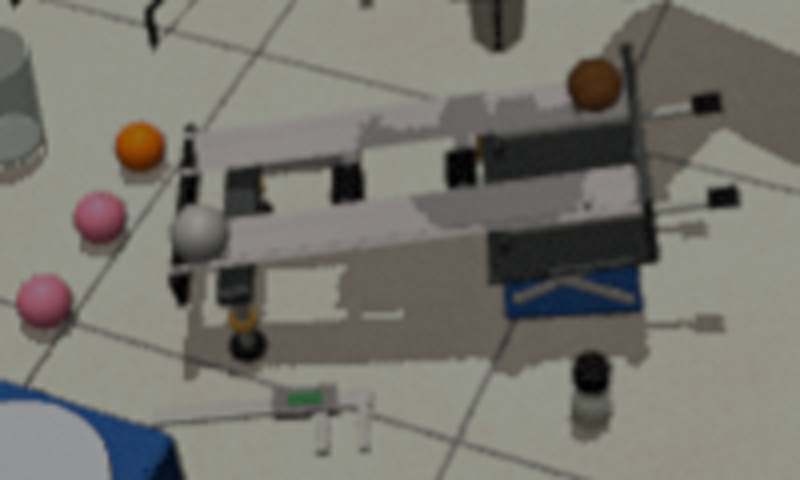

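The wood ball sits past its catch against the head stop (crop 595,84; x ≈ 0.128 m), with the finger clear of it. Next, the steel ball, at crop (201,234).

arm_command(fingers=[1,1,1,1,1,1,1,1], travel=[[0,0.035,-0.01],[0.0,0.07,-0.01],[0.01,0.11,-0.01],[0.02,0.145,-0.01],[0.035,0.18,-0.01],[0.055,0.21,-0.01],[0.075,0.24,0.0],[0.088,0.272,0.01]], dr=[[0,0,0],[0,0,0],[0,0,0],[0,0,0],[0,0,0],[0,0,0],[0,0,0],[0,0,0]])

```text
time: 6.73
tool_pos: [0.6949, -0.2545, 0.1704]
tool_rot: [-3.141, -0.0, 0.407]
contact_force: [1.5, -0.3, 0.7]
opening: 0.0004
grip_force: 0.0
```

arm_command(fingers=[1,1,1,1], travel=[[0,0,0.015],[0,0,0.025],[0,0,0.025],[0,0,0.025]], dr=[[0,0,0],[0,0,0],[0,0,0],[0,0,0]])

```text
time: 7.07
tool_pos: [0.6924, -0.253, 0.1457]
tool_rot: [-3.139, 0.002, 0.407]
contact_force: [-0.5, -0.0, 0.3]
opening: 0.0008
grip_force: 0.0
```

Run:
```python
from h import *
to([[-.21,-.045,.024]])
```

```text
t 7.07 track [-0.2036 -0.0419  0.0743] F [-0.5 -0.   0.3] op 0.001
[-0.21, -0.045, 0.024] [0.0031 0.0004 0.0507]
uphill tool axes [ 2.000e-04 -9.928e-01 -1.195e-01] yaw err deg -0.02
```

arm_command(fingers=[1,1,1,1,1,1], travel=[[0.002,0,0.015],[0.002,0,0.03],[0.002,0,0.045],[0.002,0,0.05],[0.002,0,0.05],[0.002,0,0.05]], dr=[[0,0,0],[0,0,0],[0,0,0],[0,0,0],[0,0,0],[0,0,0]])

```text
time: 7.57
tool_pos: [0.6955, -0.2527, 0.0985]
tool_rot: [3.14, -0.001, 0.407]
contact_force: [-0.2, -0.1, 0.2]
opening: 0.0003
grip_force: 0.0
```

Run:
```python
from h import *
to([[-.21,-.045,.024],[.024,-.045,.024]])
```

```text
t 7.57 track [-0.2103 -0.045   0.0275] F [-0.2 -0.1  0.2] op 0.0
[-0.21, -0.045, 0.024] [ 0.     -0.0008  0.0034]
[0.024, -0.045, 0.024] [ 2.00e-04 -2.33e-01 -2.54e-02]
uphill tool axes [ 7.000e-04 -9.924e-01 -1.231e-01] yaw err deg -0.03
```

arm_command(fingers=[1,1,1,1,1,1,1,1], travel=[[0,-0.002,0.003],[0,-0.008,0.002],[0,-0.015,0.001],[0,-0.022,0],[0,-0.028,-0.001],[0,-0.035,-0.001],[0,-0.043,-0.002],[0,-0.052,-0.003]], dr=[[0,0,0],[0,0,0],[0,0,0],[0,0,0],[0,0,0],[0,0,0],[0,0,0],[0,0,0]])

```text
time: 8.23
tool_pos: [0.6746, -0.2047, 0.1002]
tool_rot: [3.14, -0.001, 0.406]
contact_force: [0.6, -2.1, 1.7]
opening: 0.0003
grip_force: 0.9
```

Run:
```python
from h import *
to([[.024,-.045,.024]]);ball(-.045)
```

```text
t 8.23 track [-0.1582 -0.0447  0.0229] F [ 0.6 -2.1  1.7] op 0.0
[0.024, -0.045, 0.024] [ 0.0003 -0.1807 -0.0235]
uphill tool axes [ 1.000e-04 -9.924e-01 -1.228e-01] yaw err deg -0.0
ball pts 223 x range -0.1732 -0.1265 -0.102
```

Same behaviour as with the wood ball, so I'll repeat the push.

arm_command(fingers=[1,1,1,1,1,1,1,1], travel=[[0,-0.01,-0.002],[0,-0.02,-0.003],[0,-0.032,-0.005],[0,-0.044,-0.006],[0,-0.056,-0.008],[0,-0.068,-0.009],[0,-0.08,-0.011],[0,-0.092,-0.012]], dr=[[0,0,0],[0,0,0],[0,0,0],[0,0,0],[0,0,0],[0,0,0],[0,0,0],[0,0,0]])

```text
time: 8.95
tool_pos: [0.6379, -0.1195, 0.1121]
tool_rot: [3.141, -0.0, 0.407]
contact_force: [0.5, -1.8, 1.2]
opening: 0.0007
grip_force: 1.1
```

arm_command(fingers=[1,1,1,1,1,1,1,1], travel=[[0,-0.012,-0.001],[0,-0.024,-0.003],[0,-0.036,-0.004],[0,-0.048,-0.006],[0,-0.06,-0.007],[0,-0.07,-0.009],[0,-0.08,-0.01],[0,-0.088,-0.011]], dr=[[0,0,0],[0,0,0],[0,0,0],[0,0,0],[0,0,0],[0,0,0],[0,0,0],[0,0,0]])

```text
time: 9.62
tool_pos: [0.603, -0.0387, 0.1229]
tool_rot: [3.142, 0.0, 0.407]
contact_force: [0.6, -1.5, 1.2]
opening: 0.0002
grip_force: 0.9
```

Run:
```python
from h import *
to([[.08,-.045,.024],[.088,-.045,.024]]);ball(-.045)
```

```text
t 9.62 track [ 0.0241 -0.0446  0.0234] F [ 0.6 -1.5  1.2] op 0.0
[0.08, -0.045, 0.024] [ 0.0004 -0.0554 -0.0074]
[0.088, -0.045, 0.024] [ 0.0004 -0.0634 -0.0084]
uphill tool axes [ 5.000e-04 -9.926e-01 -1.218e-01] yaw err deg -0.03
ball pts 222 x range 0.0104 0.0539 0.0811
```

arm_command(fingers=[1,1,1,1,1,1,1,1], travel=[[0,-0.01,-0.001],[0,-0.02,-0.002],[0,-0.03,-0.004],[0,-0.036,-0.005],[0,-0.042,-0.006],[0,-0.047,-0.007],[0,-0.052,-0.007],[0,-0.056,-0.008]], dr=[[0,0,0],[0,0,0],[0,0,0],[0,0,0],[0,0,0],[0,0,0],[0,0,0],[0,0,0]])

```text
time: 10.33
tool_pos: [0.5811, 0.0121, 0.1307]
tool_rot: [-3.141, 0.0, 0.406]
contact_force: [0.3, -1.7, 1.5]
opening: 0.0005
grip_force: 0.8
```

arm_command(fingers=[1,1,1,1,1,1], travel=[[0,-0.003,0],[0,-0.006,-0.001],[0,-0.008,-0.001],[0,-0.009,-0.001],[0,-0.009,-0.001],[0,-0.009,-0.001]], dr=[[0,0,0],[0,0,0],[0,0,0],[0,0,0],[0,0,0],[0,0,0]])

```text
time: 10.83
tool_pos: [0.5776, 0.02, 0.1315]
tool_rot: [-3.141, 0.0, 0.406]
contact_force: [-0.0, 0.1, -0.5]
opening: 0.0006
grip_force: 0.0
```

Run:
```python
from h import *
to([[.088,-.045,.024]]);ball(-.045)
```

```text
t 10.83 track [ 0.0886 -0.0445  0.0242] F [-0.   0.1 -0.5] op 0.001
[0.088, -0.045, 0.024] [0.0005 0.0005 0.0002]
uphill tool axes [ 2.000e-04 -9.926e-01 -1.215e-01] yaw err deg -0.01
ball pts 210 x range 0.075 0.1206 0.1449
```

arm_command(fingers=[1,1,1,1,1,1,1,1], travel=[[0,0.004,0],[0,0.01,0.001],[0,0.018,0.0],[0,0.025,-0.01],[0,0.025,-0.04],[0,0.025,-0.07],[0,0.025,-0.09],[0,0.025,-0.09]], dr=[[0,0,0],[0,0,0],[0,0,0],[0,0,0],[0,0,0],[0,0,0],[0,0,0],[0,0,0]])

```text
time: 11.55
tool_pos: [0.5902, -0.0042, 0.2269]
tool_rot: [3.137, -0.008, 0.406]
contact_force: [0.2, 0.0, 0.3]
opening: 0.0005
grip_force: 0.0
```

arm_command(fingers=[1,1,1,1,1,1], travel=[[0,0,0],[0,0,0],[0,0,0],[0,0,0],[0,0,0],[0,0,0]], dr=[[0,0,0],[0,0,0],[0,0,0],[0,0,0],[0,0,0],[0,0,0]])

```text
time: 12.05
tool_pos: [0.5875, -0.003, 0.221]
tool_rot: [-3.141, 0.001, 0.406]
contact_force: [0.1, 0.6, -0.6]
opening: 0.0006
grip_force: 0.0
```

Run:
```python
from h import *
to([]); ball(-.045); ball(.045)
c=ld('scene'); cv2.imwrite('pics/z3.png',cv2.resize(c['color'][165:285,180:380],None,fx=4,fy=4,interpolation=2))
```

```text
t 12.05 track [ 0.0746 -0.0444  0.1161] F [ 0.1  0.6 -0.6] op 0.001
uphill tool axes [ 1.000e-04 -9.926e-01 -1.212e-01] yaw err deg -0.01
ball pts 142 x range 0.1102 0.1288 0.1449
ball pts 126 x range 0.1107 0.1289 0.145
```

View pics/z3.png

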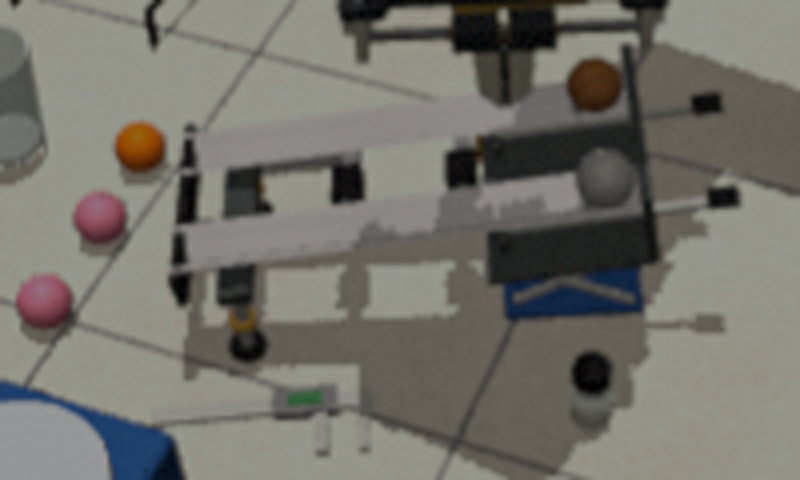

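Both balls are held past their catches (crop 595,84 and 605,178), and the gripper is clear above the track. Handing in.

```bash
python3 -c "
from cell import *
print(hand_in())"
```

```text
the job is handed in; nothing more can be done
None
```

I rolled both balls over their catches, and at my last look each was resting at about x = 0.128 m with the gripper clear of everything. I handed the job in at about 12 s of the 67 s allowed; the hand-in returned no verdict.

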